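# Unlatch the microcentrifuge and hold its lid open

## Task

The run is over and the rotor has stopped, but the centrifuge lid's hinge brake is worn out and the lid drops if let go: turn the lid's latch knob from locked (bar crosswise) anticlockwise to unlocked (bar pointing fore-and-aft), then raise the lid smoothly and hold it open with the gripper at 60 degrees so that a colleague can take out the tubes. Do not let the lid drop or swing it up to vertical, as bottles stand behind it, and leave everything else on the bench where it is. Finish while still holding the lid still at 60 degrees: do not let go.

Things in the scene. Friction and masses are not known exactly. Their poses are not given: they have to be found in the camera images.
- centrifuge: Cream bench microcentrifuge, 260 mm deep (x) x 200 mm wide (y) x 119 mm tall to the top of its closed lid, fixed to the bench. Origin: on the bench, 135 mm behind the front foot edge and midway between the sides. Its x axis points from the front (sloping control panel, towards the robot) to the rear (hinge), y to its left, z up.
- lid (a joint): Grey-green lid, a plate 196 mm (from hinge to front edge) x 198 mm x 18 mm with a clear round sight window, with its knob about 0.5 to 0.8 kg. Hinged along its rear edge; 0 = shut, grows as the front edge rises, 1.571 = upright, end stop at 1.75. Nothing keeps it open: below upright it falls shut when let go. While the latch is locked it can rise by only 0.02 rad.
- lid_hinge (a point): Point on the lid's hinge line midway between the sides, fixed on the centrifuge: 112 mm behind its origin and 104 mm above the bench. Axes as the centrifuge's; the hinge line is y. The lid's top face is 15 mm above the hinge line when shut.
- latch (a joint): The latch knob on the lid, turning about the lid's normal. 0 = locked, the bar crosswise (parallel to the hinge line); grows anticlockwise seen from above; 1.571 = end stop, unlocked, the bar fore-and-aft (pointing to the hinge). It starts between 0 and 0.25, the tongue is clear of its keeper from about 1.1, and the knob stays where it is left (about 0.06 N m of friction).
- knob_grip (a point): Grip point on the latch knob's axis, 28 mm above the lid's top face, 164 mm in front of the hinge line (and 43 mm above it when shut), midway between the lid's sides. The point turns with lid and knob: z is the lid's outward normal, y runs along the bar. With the bar fore-and-aft, fingers closed across it can lift the lid and it pivots between them.
- knob_top (a point): Middle of the top of the knob's bar, 40 mm above the lid's top face. The knob is an upright black bar 50 mm long, 14 mm thick and 36 mm high with a red line along its top, on a disc 50 mm across and 4 mm thick. Grip it across its 14 mm.
- wash_bottle: White squeeze wash bottle with red cap and spout, 64 mm diameter, 185 mm tall; loose, to be left alone. Origin: centre of the underside.
- sample_jar: Jar of yellow sample with white screw lid, 68 mm diameter, 86 mm tall; loose, to be left alone. Origin: centre of the underside.
- tip_box: Blue pipette-tip box with clear lid, 92 x 122 x 83 mm; loose, to be left alone. Origin: centre of the underside.
- tube_rack: Green rack of microtubes, 70 x 140 x 47 mm; loose, to be left alone. Origin: centre of the underside.
- beaker: Empty glass beaker, 72 mm diameter, 95 mm tall; loose, to be left alone. Origin: centre of the underside.
- petri_dish: Closed clear petri dish, 94 mm diameter, 16 mm tall; loose, to be left alone. Origin: centre of the underside.
- amber_bottle: Small amber glass bottle with black cap behind the centrifuge, 52 mm diameter, 120 mm tall; loose, to be left alone. Origin: centre of the underside.
- green_bottle: Small green glass bottle with blue cap behind the centrifuge, 52 mm diameter, 120 mm tall; loose, to be left alone. Origin: centre of the underside.

How it is judged:
By the outcome, as a careful person would: the job done as asked, in the order asked, and still so for the second after the job is handed in, while the arm keeps its last pose, push and grip.
It also fails if it takes over 48 s, if anything falls off the work surface, if the arm or the gripper's body presses on something with over 40 N, if the wrist force passes 120 N, or if a joint passes its speed limit or range.

## Robot

A 6-joint arm with a two-finger parallel gripper is mounted at the origin on the work surface. World frame = base frame: x ahead of the robot, y to its left, z up, the work surface at z = 0. Lengths are in m, angles in rad, forces in N, time in s.
With the tool pointing down it reaches from about 0.35 to 0.85 m from the base axis. Payload 8.1 kg.
Tool frame: the origin (TCP) lies at the centre of the arm's flange, where the gripper is bolted on; the fingertips stand 186 mm ahead of it and the grasp point (between the pads) lies 167 mm ahead of it; z points along the fingers, y is the line along which they close (so a half turn about z gives the same grasp; the last joint's range is limited). The gripper opens to 93 mm and grips with 3 to 60 N. Pads are 15 mm wide; open, the fingers measure 128 mm over their backs; the gripper's body (75 mm by 188 mm) begins 65 mm behind the grasp point.
Start: joints at [-0.085, 0.13, 1.488, -0, 1.523, -0.085], TCP at [0.6, 0, 0.405] pointing down, gripper open.
Joint ranges: [-2.96, 2.96], [-0.89, 2.26], [0.02, 2.5], [-1.34, 4.48], [0, 2.73], [-2.66, 2.66]. Speed limits (rad/s): [2.39, 2.39, 2.79, 3.14, 3.14, 3.14].

## Interface

Orientations are given as a unit quaternion [w, x, y, z].
In Python, from plant import manip gives the robot as it stands.
- The arm moves only by the shell command python3 -m jog 'ROWS' [FORCE]. ROWS is JSON, a list of rows, each an object with "gripper": the opening, from 0 (shut) to 1 (fully open); "offset": the shift along the tool's x, y, z as a fraction of full scale, a list of three; "dr": the turn, a rotation vector about the tool's x, y, z as a fraction of full scale, a list of three. A call has 1 to 12 rows; each row shifts and turns the commanded pose from where the row before left it, along the tool's axes as they then stand; what a row does not reach is not made up. Full scale, the value 1, is 120 mm for a shift and pi rad for a turn. A row lasts 1/12 s, in which the tool goes at most 41.7 mm and 7.16 degrees, less where a joint would pass 70% of its speed; a pose out of reach is approached as far as the arm can. A call with a number of a shift or a turn outside -1 to 1 is refused whole. A call with a gripper value outside its range is refused whole. The fingers move at their own pace and stop on an object; FORCE is the grip in N (left out, the last holds). Time passes only in rows, so rows that do not move let the fingers close. It gives the time, the measured TCP pose, the force, the opening and the grip force at its end, in the units of the state.
- manip.read_state(): the state, without advancing time (a new reading comes with each control period).
- manip.grab_frame(name): name is "scene" or "side" or "wrist"; returns the picture (400x640x3 uint8, red, green, blue); there is no depth.
- manip.camera_info(name): a dict with "fx", "fy", "cx", "cy" (pixels), "R" (3x3) and "t" (3): a world point X has camera coordinates R X + t. Camera axes: x right, y down, z forward; pixel columns grow to the right and rows downward; lengths in m; the calibration is good to about 2 mm. A picture is of the moment at which its call begins: read the wrist's pose just before it. camera_info takes no time and is no camera call; for the wrist camera it gives the pose at the moment of the call.
- manip.finish_job(): hands the job in; it is judged then, once.
The state is a dict: "time": time; "q": joint angles; "qd": joint speeds; "joint_torque": joint torques, N m; "tcp_pos": TCP position; "eef_rot": TCP orientation; "force": force on the tool from outside, world axes, zero at the start; "torque": the same for the moment, N m; "width": finger opening in m; "gripper_force": force on a finger pad.
Only numpy, scipy, OpenCV 4.12 (cv2) and the standard library are available. Lean on these libraries where they do the work, as an engineer would, in place of code of your own. Each camera call takes 0.05 s, during which the arm holds its last target. There are 200 camera calls.

## Working session

There is one attempt and no reset: what is moved stays moved. The work goes in short steps, Python scripts to look and compute and a shell command to move; the robot and the scene stay as the last step left them, time stands still between calls to the robot, and variables do not carry over. Pictures are saved under pics/ and viewed, at most 11 in all, crops included, and the job is handed in when it is done.

```bash
mkdir -p pics; ls
python3 - <<'E'
from plant import manip
import cv2,numpy as np
s=manip.read_state();print(s)
for n in("scene","side"):
    f=manip.grab_frame(n);cv2.imwrite(f"pics/{n}0.png",f[:,:,::-1])
    c=manip.camera_info(n);print(n,{k:np.round(v,3).tolist() for k,v in c.items()})
c=manip.camera_info("wrist");f=manip.grab_frame("wrist");cv2.imwrite("pics/wrist0.png",f[:,:,::-1]);print({k:np.round(v,3).tolist() for k,v in c.items()})
a=[cv2.imread(f"pics/{n}0.png") for n in("scene","wrist")]
E
```

```text
pics
{'time': 0.0, 'q': array([-8.54047476e-02,  1.31151237e-01,  1.48931097e+00,  3.35643937e-05,
        1.52298899e+00, -8.53596372e-02]), 'qd': array([ 1.60678593e-03, -9.24130684e-04, -2.88899826e-05,  1.39457025e-03,
       -1.90054854e-04, -2.57533958e-04]), 'joint_torque': array([-1.61290725e-03, -5.59853125e+01, -4.91755986e+01,  7.67333270e-02,
        3.59135563e-02, -2.97389461e-04]), 'tcp_pos': array([5.99763005e-01, 4.62225028e-05, 4.03675656e-01]), 'eef_rot': array([-7.21535753e-04,  7.07123003e-01,  7.07089949e-01, -5.85844600e-04]), 'force': array([ 0.52740716, -0.3292525 , -0.09810483]), 'torque': array([0.00572295, 0.00027709, 0.01196078]), 'gripper_force': 0.0, 'width': 0.09276112981363405}
scene {'fx': 504.995, 'fy': 504.995, 'cx': 319.786, 'cy': 194.644, 'R': [[-0.782, 0.623, -0.02], [0.456, 0.549, -0.701], [-0.426, -0.557, -0.713]], 't': [0.438, -0.172, 1.85]}
side {'fx': 419.014, 'fy': 419.014, 'cx': 318.668, 'cy': 202.533, 'R': [[0.933, -0.361, -0.005], [-0.275, -0.703, -0.656], [0.234, 0.613, -0.755]], 't': [-0.524, 0.238, 1.088]}
{'fx': 330.604, 'fy': 330.604, 'cx': 317.15, 'cy': 192.134, 'R': [[1.0, 0.0, -0.002], [0.001, -0.956, 0.293], [-0.002, -0.293, -0.956]], 't': [-0.6, -0.035, 0.392]}
```

View pics/side0.png

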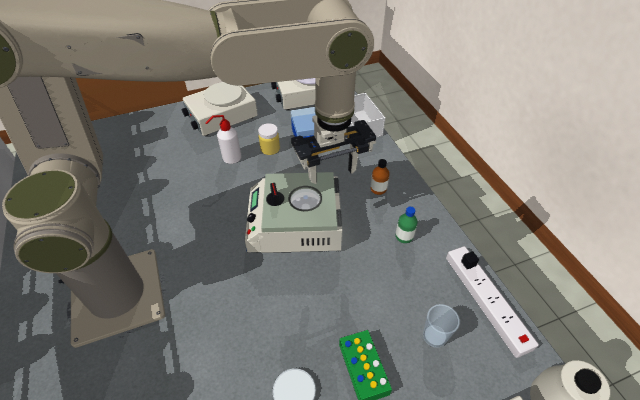

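View pics/scene0.png

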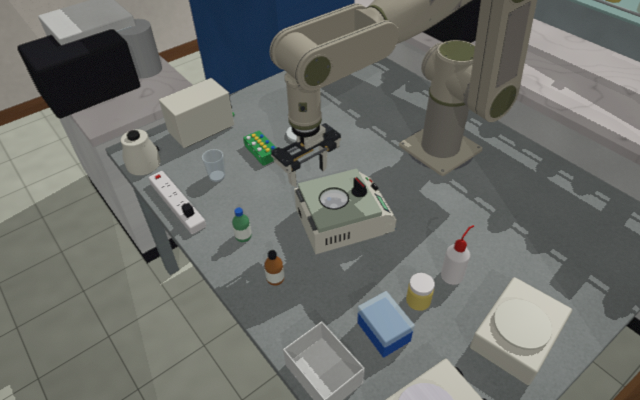

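View pics/wrist0.png

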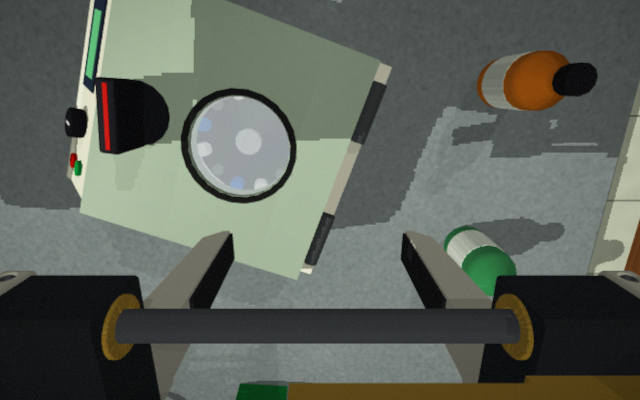

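The wrist view shows the lid: red line on the bar at about (105,117), window centre about (239,145), rear lid edge from (385,66) to (300,278). The knob is near locked, the centrifuge is yawed by about -20°, and the bottles stand behind it.

```bash
cat > h.py <<'E'
import numpy as np,cv2
from plant import manip
def cast(c,uv,z):
    R=np.array(c["R"]);t=np.array(c["t"]);o=-R.T@t
    d=R.T@np.array([(uv[0]-c["cx"])/c["fx"],(uv[1]-c["cy"])/c["fy"],1.])
    return o+d*(z-o[2])/d[2]
def red(img,roi):
    x0,y0,x1,y1=roi;h=cv2.cvtColor(img,cv2.COLOR_RGB2HSV)
    m=(((h[...,0]<8)|(h[...,0]>172))&(h[...,1]>150)&(h[...,2]>60)).astype(np.uint8)
    k=np.zeros_like(m);k[y0:y1,x0:x1]=1;m*=k
    n,l,st,ce=cv2.connectedComponentsWithStats(m)
    i=1+np.argmax(st[1:,4]);p=np.argwhere(l==i)[:,::-1].astype(np.float32)
    return p
E
python3 - <<'E'
from h import *
c=manip.camera_info("wrist");im=cv2.imread("pics/wrist0.png")[:,:,::-1].copy()
def bar(c,p):
    P=np.array([cast(c,u,.159)[:2] for u in p]);m=P.mean(0);w,v=np.linalg.eigh(np.cov((P-m).T));d=v[:,1]
    d=d if d[1]>0 else -d
    pr=(P-m)@d;return m,np.ptp(pr),np.degrees(np.arctan2(d[1],d[0]))
p=red(im,(90,60,125,160));print("bar",bar(c,p),len(p))
# window ring: black ring in ROI
g=cv2.cvtColor(im,cv2.COLOR_RGB2GRAY);m=np.zeros_like(g);m[80:210,175:303]=(g[80:210,175:303]<45)*255
ct=max(cv2.findContours(m,cv2.RETR_EXTERNAL,cv2.CHAIN_APPROX_NONE)[0],key=cv2.contourArea)
e=cv2.fitEllipse(ct);W=cast(c,e[0],.120);print("win",e,W)
# lid mask (green)
h=cv2.cvtColor(im,cv2.COLOR_RGB2HSV)
print(h[230,150],h[100,340],h[30,150])
L=((h[...,0]>35)&(h[...,0]<65)&(h[...,1]>25)).astype(np.uint8)
ct=max(cv2.findContours(L,cv2.RETR_EXTERNAL,cv2.CHAIN_APPROX_NONE)[0],key=cv2.contourArea)
ap=cv2.approxPolyDP(ct,6,True)[:,0]
for u in ap: print(u,np.round(cast(c,u,.119),4))
k=bar(c,p)[0];d=W[:2]-k;print("axis deg",np.degrees(np.arctan2(d[1],d[0])),np.linalg.norm(d))
for n,roi in(("scene",(345,170,375,200)),("side",(262,178,285,202))):
    I=cv2.imread(f"pics/{n}0.png")[:,:,::-1].copy()
    try: q=red(I,roi);print(n,bar(manip.camera_info(n),q),len(q))
    except Exception as x: print(n,x)
E
```

```text
bar (array([0.45920562, 0.06596524]), np.float64(0.044689924573907795), np.float64(82.76827965163524)) 397
win ((238.186279296875, 145.0797882080078), (109.20915222167969, 117.1432876586914), 132.42376708984375) [0.53676475 0.04042135 0.12      ]
[ 47  36 186] [ 51  42 129] [ 51  37 179]
[112   0] [0.4538 0.1438 0.119 ]
[99 77] [0.4345 0.0919 0.119 ]
[152  86] [0.4738 0.0855 0.119 ]
[169 121] [0.4834 0.0592 0.119 ]
[153 143] [0.4682 0.0419 0.119 ]
[105 153] [0.4282 0.0338 0.119 ]
[ 96 103] [0.4285 0.0729 0.119 ]
[ 80 212] [ 0.3972 -0.0172  0.119 ]
[191 247] [ 0.4885 -0.05    0.119 ]
[227 230] [ 0.5216 -0.0337  0.119 ]
[232 260] [ 0.5238 -0.0628  0.119 ]
[296 279] [ 0.5807 -0.082   0.119 ]
[380  60] [0.6469 0.104  0.119 ]
[226   0] [0.5351 0.1438 0.119 ]
axis deg -18.229159619732425 0.08165726450007471
scene (array([0.45856421, 0.06675565]), np.float64(0.03943908398173879), np.float64(82.79451054171156)) 16
side (array([0.45822467, 0.06280281]), np.float64(0.04137453379998126), np.float64(82.47659210201186)) 24
```

Measurements agree with the given sizes: the lid edges come out at 195 and 197 mm, and the knob is on the midline 164 mm from the hinge. The yaw is -19.5°, the latch is at about 0.21 rad, and the knob is at (0.459, 0.0655). I'll move above it, turn by +7.2° about tool z, then lower partway.

```bash
python3 -m jog '[{"gripper":0.7,"offset":[0.07,-0.147,0],"dr":[0,0,0]},{"gripper":0.7,"offset":[0.068,-0.147,0],"dr":[0,0,0]},{"gripper":0.7,"offset":[0.068,-0.147,0],"dr":[0,0,0]},{"gripper":0.7,"offset":[0.068,-0.147,0],"dr":[0,0,0]},{"gripper":0.7,"offset":[0.068,-0.147,0],"dr":[0,0,0]},{"gripper":0.7,"offset":[0.068,-0.147,0],"dr":[0,0,0]},{"gripper":0.7,"offset":[0.068,-0.147,0],"dr":[0,0,0]},{"gripper":0.7,"offset":[0.068,-0.147,0],"dr":[0,0,0]},{"gripper":0.7,"offset":[0,0,0.1],"dr":[0,0,0.02]},{"gripper":0.7,"offset":[0,0,0.1],"dr":[0,0,0.02]},{"gripper":0.7,"offset":[0,0,0],"dr":[0,0,0]},{"gripper":0.7,"offset":[0,0,0],"dr":[0,0,0]}]'
python3 - <<'E'
from h import *
s=manip.read_state();print(s["tcp_pos"],s["eef_rot"],s["force"])
c=manip.camera_info("wrist");f=manip.grab_frame("wrist");cv2.imwrite("pics/wrist1.png",f[:,:,::-1])
p=red(f,(150,100,500,399));print(p.min(0),p.max(0),len(p))
P=np.array([cast(c,u,.159)[:2] for u in p]);m=P.mean(0);w,v=np.linalg.eigh(np.cov((P-m).T));d=v[:,1]*np.sign(v[1,1])
print(m,np.ptp((P-m)@d),np.degrees(np.arctan2(d[1],d[0])))
E
```

```text
time: 1.15
tcp_pos: [0.4585, 0.0655, 0.3801]
eef_rot: [-0.001, 0.749, 0.662, -0.001]
force: [0.1, 0.2, 0.8]
width: 0.0649
gripper_force: 0.0
[0.45853001 0.06554485 0.38009737] [-5.75172453e-04  7.49475450e-01  6.62031503e-01 -7.11849727e-04] [0.0886707  0.22290285 0.80734706]
[316. 190.] [321. 253.] 362
[0.45959785 0.06602007] 0.04435936589682585 82.58914118421895
```

View pics/wrist1.png

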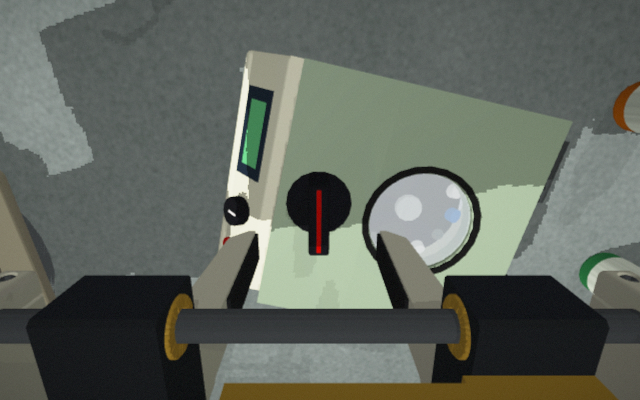

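The bar, with its red line at column 318 and rows 190–253, is centred and square between the fingers. I'll descend 66 mm and grip.

```bash
python3 -m jog '[{"gripper":0.7,"offset":[0,0.008,0.11],"dr":[0,0,0]},{"gripper":0.7,"offset":[0,0,0.11],"dr":[0,0,0]},{"gripper":0.7,"offset":[0,0,0.11],"dr":[0,0,0]},{"gripper":0.7,"offset":[0,0,0.11],"dr":[0,0,0]},{"gripper":0.7,"offset":[0,0,0.1],"dr":[0,0,0]},{"gripper":0.7,"offset":[0,0,0],"dr":[0,0,0]},{"gripper":0.7,"offset":[0,0,0],"dr":[0,0,0]}]' && python3 -m jog '[{"gripper":0,"offset":[0,0,0],"dr":[0,0,0]},{"gripper":0,"offset":[0,0,0],"dr":[0,0,0]},{"gripper":0,"offset":[0,0,0],"dr":[0,0,0]},{"gripper":0,"offset":[0,0,0],"dr":[0,0,0]},{"gripper":0,"offset":[0,0,0],"dr":[0,0,0]},{"gripper":0,"offset":[0,0,0],"dr":[0,0,0]},{"gripper":0,"offset":[0,0,0],"dr":[0,0,0]},{"gripper":0,"offset":[0,0,0],"dr":[0,0,0]}]' 40
```

```text
time: 1.78
tcp_pos: [0.4598, 0.0653, 0.3158]
eef_rot: [-0.0, 0.75, 0.662, -0.0]
force: [0.8, 0.1, 0.4]
width: 0.0647
gripper_force: 0.0
time: 2.45
tcp_pos: [0.4598, 0.0654, 0.316]
eef_rot: [0.0, 0.75, 0.661, 0.0]
force: [-0.0, 0.0, -0.5]
width: 0.0161
gripper_force: 0.0
```

```bash
python3 -m jog '[{"gripper":0,"offset":[0,0,0],"dr":[0,0,0]},{"gripper":0,"offset":[0,0,0],"dr":[0,0,0]},{"gripper":0,"offset":[0,0,0],"dr":[0,0,0]},{"gripper":0,"offset":[0,0,0],"dr":[0,0,-0.01]},{"gripper":0,"offset":[0,0,0],"dr":[0,0,-0.02]},{"gripper":0,"offset":[0,0,0],"dr":[0,0,-0.02]},{"gripper":0,"offset":[0,0,0],"dr":[0,0,-0.02]},{"gripper":0,"offset":[0,0,0],"dr":[0,0,-0.02]},{"gripper":0,"offset":[0,0,0],"dr":[0,0,-0.02]},{"gripper":0,"offset":[0,0,0],"dr":[0,0,-0.02]},{"gripper":0,"offset":[0,0,0],"dr":[0,0,0]}]' 40
python3 - <<'E'
from plant import manip
s=manip.read_state();print(s["torque"],s["gripper_force"],s["q"])
E
```

```text
time: 3.37
tcp_pos: [0.4594, 0.0655, 0.3159]
eef_rot: [-0.001, 0.599, 0.801, -0.001]
force: [-5.9, 1.2, 4.6]
width: 0.0138
gripper_force: 40.0
[0.08675673 0.97426327 0.03444794] 40.002315044403076 [ 3.10165061e-02 -1.83919802e-01  1.96110908e+00  1.48577989e-04
  1.36619212e+00 -2.56035813e-01]
```

```bash
python3 -m jog '[{"gripper":0,"offset":[0,0,0],"dr":[0,0,-0.025]},{"gripper":0,"offset":[0,0,0],"dr":[0,0,-0.025]},{"gripper":0,"offset":[0,0,0],"dr":[0,0,-0.025]},{"gripper":0,"offset":[0,0,0],"dr":[0,0,-0.025]},{"gripper":0,"offset":[0,0,0],"dr":[0,0,-0.025]},{"gripper":0,"offset":[0,0,0],"dr":[0,0,-0.025]},{"gripper":0,"offset":[0,0,0],"dr":[0,0,-0.025]},{"gripper":0,"offset":[0,0,0],"dr":[0,0,-0.025]},{"gripper":0,"offset":[0,0,0],"dr":[0,0,-0.025]},{"gripper":0,"offset":[0,0,0],"dr":[0,0,-0.025]},{"gripper":0,"offset":[0,0,0],"dr":[0,0,-0.025]},{"gripper":0,"offset":[0,0,0],"dr":[0,0,-0.025]}]'; python3 -m jog '[{"gripper":0,"offset":[0,0,0],"dr":[0,0,0]},{"gripper":0,"offset":[0,0,0],"dr":[0,0,0]}]'
python3 - <<'E'
from h import *
from scipy.spatial.transform import Rotation as Ro
s=manip.read_state();R=Ro.from_quat(np.roll(s["eef_rot"],-1)).as_matrix();print(R.round(3),s["torque"],s["q"].round(3),s["width"],np.degrees(np.arctan2(R[1,1],R[0,1])))
f=manip.grab_frame("wrist");cv2.imwrite("pics/wrist2.png",f[:,:,::-1])
E
```

```text
time: 4.37
tcp_pos: [0.4594, 0.0655, 0.3159]
eef_rot: [-0.001, 0.17, 0.985, -0.0]
force: [-6.9, 0.2, 4.2]
width: 0.0138
gripper_force: 40.0
time: 4.53
tcp_pos: [0.4594, 0.0655, 0.316]
eef_rot: [-0.001, 0.172, 0.985, -0.0]
force: [-6.2, -0.3, 4.8]
width: 0.0137
gripper_force: 40.0
[[-0.941  0.338 -0.002]
 [ 0.338  0.941  0.   ]
 [ 0.002 -0.001 -1.   ]] [0.11370551 0.93849622 0.09556574] [ 0.031 -0.184  1.961  0.     1.366 -1.195] 0.013714055481551976 70.2399612678072
```

View pics/wrist2.png

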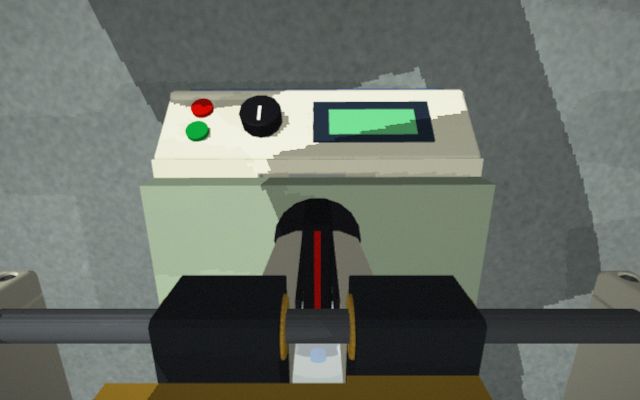

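The bar is fore-and-aft and firmly held, with the red line vertical at column 318. Tool x points to the centrifuge front. Next I'll compute the arc increments, keeping the tool vertical so the bar pivots between the pads.

Run:
```python
import numpy as np
th=np.radians(np.arange(0,61,1.25));f=164*np.cos(th)-44*np.sin(th);u=164*np.sin(th)+44*np.cos(th)
for i in range(0,48,4):print(i,np.round(np.diff(f)[i:i+4]/120,4).mean().round(4),np.round(-np.diff(u)[i:i+4]/120,4).mean().round(4))
```

```text
0 -0.0093 -0.0294
4 -0.0118 -0.0285
8 -0.0143 -0.0274
12 -0.0166 -0.026
16 -0.0188 -0.0245
20 -0.0208 -0.0228
24 -0.0228 -0.0208
28 -0.0245 -0.0188
32 -0.026 -0.0166
36 -0.0274 -0.0142
40 -0.0285 -0.0118
44 -0.0294 -0.0093
```

```bash
python3 -m jog '[{"gripper":0,"offset":[0,0,0],"dr":[0,0,0]},{"gripper":0,"offset":[-0.004,0,-0.014],"dr":[0,0,0]},{"gripper":0,"offset":[-0.005,0,-0.015],"dr":[0,0,0]},{"gripper":0,"offset":[-0.009,0,-0.029],"dr":[0,0,0]},{"gripper":0,"offset":[-0.009,0,-0.029],"dr":[0,0,0]},{"gripper":0,"offset":[-0.01,0,-0.03],"dr":[0,0,0]},{"gripper":0,"offset":[-0.012,0,-0.0285],"dr":[0,0,0]},{"gripper":0,"offset":[-0.012,0,-0.0285],"dr":[0,0,0]},{"gripper":0,"offset":[-0.012,0,-0.0285],"dr":[0,0,0]},{"gripper":0,"offset":[-0.012,0,-0.0285],"dr":[0,0,0]},{"gripper":0,"offset":[0,0,0],"dr":[0,0,0]},{"gripper":0,"offset":[0,0,0],"dr":[0,0,0]}]' 30
python3 - <<'E'
from h import *
s=manip.read_state();print(s["torque"])
f=manip.grab_frame("wrist");g=manip.grab_frame("side");cv2.imwrite("pics/w3.png",np.hstack([f[:,120:520],g[100:300,200:400].repeat(2,0).repeat(2,1)])[:,:,::-1])
E
```

```text
time: 5.58
tcp_pos: [0.4692, 0.0619, 0.3435]
eef_rot: [-0.001, 0.172, 0.985, -0.0]
force: [-5.7, 1.6, -3.7]
width: 0.0138
gripper_force: 30.0
[0.41900677 1.12975009 0.02937326]
```

View pics/w3.png

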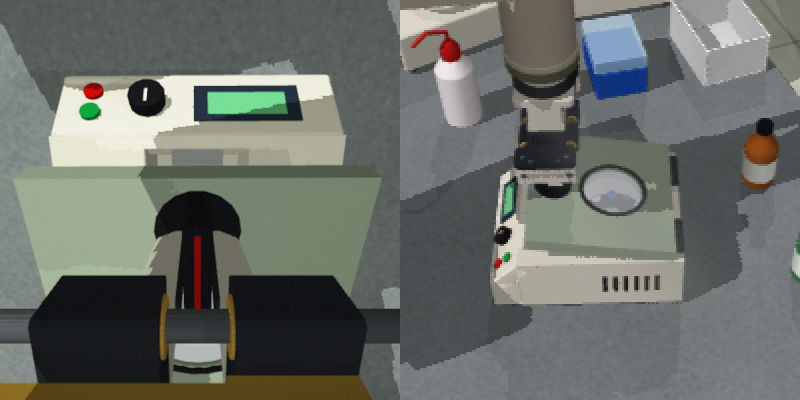

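The lid is rising with the knob (its front edge is clear of the panel at row ~170), so I'll continue the arc.

```bash
python3 -m jog '[{"gripper":0,"offset":[-0.007,0,-0.014],"dr":[0,0,0]},{"gripper":0,"offset":[-0.0145,0,-0.0275],"dr":[0,0,0]},{"gripper":0,"offset":[-0.0145,0,-0.0275],"dr":[0,0,0]},{"gripper":0,"offset":[-0.0145,0,-0.0275],"dr":[0,0,0]},{"gripper":0,"offset":[-0.016,0,-0.0265],"dr":[0,0,0]},{"gripper":0,"offset":[-0.0165,0,-0.026],"dr":[0,0,0]},{"gripper":0,"offset":[-0.0165,0,-0.026],"dr":[0,0,0]},{"gripper":0,"offset":[-0.017,0,-0.026],"dr":[0,0,0]},{"gripper":0,"offset":[-0.0185,0,-0.025],"dr":[0,0,0]},{"gripper":0,"offset":[-0.019,0,-0.0245],"dr":[0,0,0]},{"gripper":0,"offset":[-0.019,0,-0.0245],"dr":[0,0,0]},{"gripper":0,"offset":[-0.019,0,-0.0245],"dr":[0,0,0]}]'; python3 -m jog '[{"gripper":0,"offset":[-0.02,0,-0.023],"dr":[0,0,0]},{"gripper":0,"offset":[-0.021,0,-0.023],"dr":[0,0,0]},{"gripper":0,"offset":[-0.021,0,-0.0225],"dr":[0,0,0]},{"gripper":0,"offset":[-0.021,0,-0.0225],"dr":[0,0,0]},{"gripper":0,"offset":[-0.0225,0,-0.021],"dr":[0,0,0]},{"gripper":0,"offset":[-0.023,0,-0.021],"dr":[0,0,0]},{"gripper":0,"offset":[-0.023,0,-0.0205],"dr":[0,0,0]},{"gripper":0,"offset":[-0.023,0,-0.0205],"dr":[0,0,0]},{"gripper":0,"offset":[-0.0245,0,-0.019],"dr":[0,0,0]},{"gripper":0,"offset":[-0.0245,0,-0.019],"dr":[0,0,0]},{"gripper":0,"offset":[-0.012,0,-0.009],"dr":[0,0,0]},{"gripper":0,"offset":[0,0,0],"dr":[0,0,0]}]'
python3 - <<'E'
from h import *
s=manip.read_state();print(s["torque"])
f=manip.grab_frame("wrist");g=manip.grab_frame("side");cv2.imwrite("pics/w4.png",np.hstack([f[:,120:520],g[100:300,200:400].repeat(2,0).repeat(2,1)])[:,:,::-1])
E
```

```text
time: 6.68
tcp_pos: [0.491, 0.0541, 0.3795]
eef_rot: [-0.001, 0.172, 0.985, -0.0]
force: [-4.8, 2.4, -4.7]
width: 0.0141
gripper_force: 30.0
time: 7.68
tcp_pos: [0.5179, 0.0445, 0.4068]
eef_rot: [-0.0, 0.172, 0.985, -0.0]
force: [-6.1, 2.3, -1.4]
width: 0.0139
gripper_force: 30.0
[0.38497576 1.30932766 0.00933182]
```

View pics/w4.png

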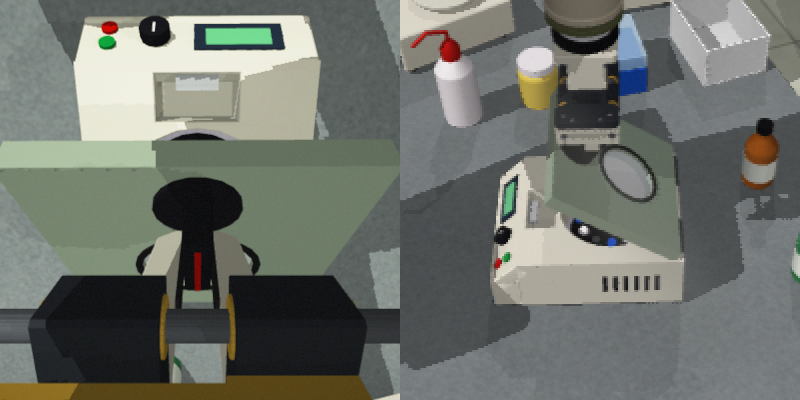

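The lid is at about 38° and the hinge radius from the TCP is 169.5 mm, as expected. On to about 57°, then a fine check.

```bash
python3 -m jog '[{"gripper":0,"offset":[-0.0125,0,-0.0095],"dr":[0,0,0]},{"gripper":0,"offset":[-0.025,0,-0.0185],"dr":[0,0,0]},{"gripper":0,"offset":[-0.026,0,-0.017],"dr":[0,0,0]},{"gripper":0,"offset":[-0.026,0,-0.0165],"dr":[0,0,0]},{"gripper":0,"offset":[-0.026,0,-0.0165],"dr":[0,0,0]},{"gripper":0,"offset":[-0.026,0,-0.0165],"dr":[0,0,0]},{"gripper":0,"offset":[-0.0275,0,-0.0145],"dr":[0,0,0]},{"gripper":0,"offset":[-0.0275,0,-0.014],"dr":[0,0,0]},{"gripper":0,"offset":[-0.0275,0,-0.014],"dr":[0,0,0]},{"gripper":0,"offset":[-0.0275,0,-0.014],"dr":[0,0,0]},{"gripper":0,"offset":[-0.0285,0,-0.0125],"dr":[0,0,0]},{"gripper":0,"offset":[-0.0285,0,-0.012],"dr":[0,0,0]}]'; python3 -m jog '[{"gripper":0,"offset":[-0.0285,0,-0.012],"dr":[0,0,0]},{"gripper":0,"offset":[-0.0285,0,-0.011],"dr":[0,0,0]},{"gripper":0,"offset":[-0.02,0,-0.007],"dr":[0,0,0]},{"gripper":0,"offset":[-0.01,0,-0.003],"dr":[0,0,0]},{"gripper":0,"offset":[0,0,0],"dr":[0,0,0]},{"gripper":0,"offset":[0,0,0],"dr":[0,0,0]},{"gripper":0,"offset":[0,0,0],"dr":[0,0,0]}]'
python3 - <<'E'
from h import *
s=manip.read_state();p=s["tcp_pos"];print(s["torque"])
f=np.array([.6136-p[0],.0108-p[1]])@[.942,-.335];u=p[2]-.167-.104
print(f,u,np.hypot(f,u),np.degrees(np.arctan2(u,f)-np.arctan2(44,164)))
f=manip.grab_frame("wrist");g=manip.grab_frame("side");cv2.imwrite("pics/side5.png",g[:,:,::-1]);cv2.imwrite("pics/w5.png",np.hstack([f[:,120:520],g[100:300,200:400].repeat(2,0).repeat(2,1)])[:,:,::-1])
h=manip.grab_frame("scene");cv2.imwrite("pics/scene5.png",h[:,:,::-1])
E
```

```text
time: 8.78
tcp_pos: [0.5527, 0.0321, 0.4282]
eef_rot: [0.0, 0.172, 0.985, 0.0]
force: [-5.7, 2.5, 0.8]
width: 0.0137
gripper_force: 30.0
time: 9.37
tcp_pos: [0.5626, 0.0285, 0.4323]
eef_rot: [0.001, 0.172, 0.985, 0.0]
force: [-5.1, 1.5, 1.4]
width: 0.0141
gripper_force: 30.0
[0.45515727 1.05171708 0.05001152]
0.05399837669135799 0.16131839761877054 0.17011599012317905 56.47461389230876
```

View pics/w5.png

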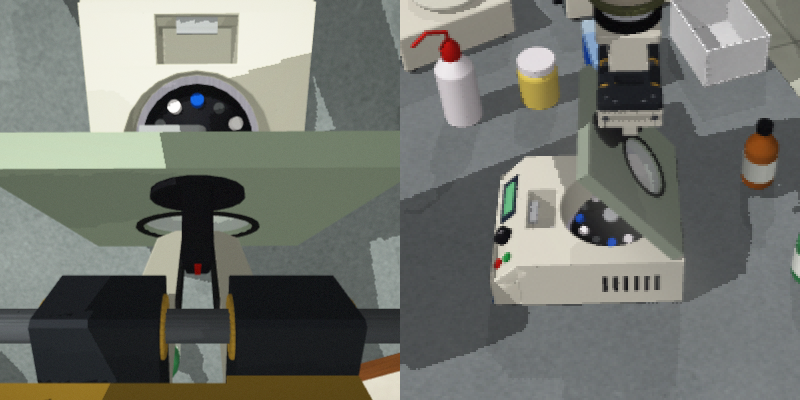

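The lid is near 56.5° by the kinematics. I'll add the last 3.5° and verify the angle from the lid's front edge in the wrist image.

```bash
python3 -m jog '[{"gripper":0,"offset":[-0.015,0,-0.005],"dr":[0,0,0]},{"gripper":0,"offset":[-0.025,0,-0.006],"dr":[0,0,0]},{"gripper":0,"offset":[-0.025,0,-0.006],"dr":[0,0,0]},{"gripper":0,"offset":[-0.015,0,-0.003],"dr":[0,0,0]},{"gripper":0,"offset":[0,0,0],"dr":[0,0,0]},{"gripper":0,"offset":[0,0,0],"dr":[0,0,0]},{"gripper":0,"offset":[0,0,0],"dr":[0,0,0]},{"gripper":0,"offset":[0,0,0],"dr":[0,0,0]}]'
cat > ang.py <<'E'
from h import *
s=manip.read_state();p=s["tcp_pos"];print(s["force"],s["qd"].round(4))
f=np.array([.6136-p[0],.0108-p[1]])@[.942,-.335];u=p[2]-.167-.104
print("kin",f,u,np.hypot(f,u),np.degrees(np.arctan2(u,f)-np.arctan2(44,164)))
c=manip.camera_info("wrist");f=manip.grab_frame("wrist");cv2.imwrite("pics/w6.png",f[:,:,::-1])
H=np.array([.6136,.0108,.104]);X=np.array([.9426,-.3338,0])
def pt(a,n,t,y=0):
    Y=np.array([.3338,.9426,0]);P=H+X*(-a*np.cos(t)+n*np.sin(t))+np.array([0,0,a*np.sin(t)+n*np.cos(t)])+Y*y
    q=np.array(c["R"])@P+c["t"];return c["cx"]+c["fx"]*q[0]/q[2],c["cy"]+c["fy"]*q[1]/q[2]
for d in(56,58,60,62,64):print(d,[np.round(pt(a,n,np.radians(d),y),1).tolist() for a,n,y in((.196,-.003,.07),(.196,.015,.07),(.164,.019,0))])
col=int(pt(.196,.015,np.radians(60),.07)[0]);g=f[:,col-3:col+4].astype(float).mean(1)
print("col",col);[print(r,g[r].round()) for r in range(95,190,1) if np.abs(g[r+1]-g[r-1]).sum()>25]
E
python3 ang.py
```

```text
time: 10.18
tcp_pos: [0.5717, 0.0253, 0.4353]
eef_rot: [0.001, 0.172, 0.985, 0.0]
force: [-5.1, 2.5, 4.0]
width: 0.014
gripper_force: 30.0
[-5.14645827  2.51382508  4.00994821] [ 0.0011 -0.0005  0.0014 -0.0007  0.0017 -0.0006]
kin 0.04434903594808964 0.1642993565525943 0.17017965669586205 59.875896559754224
56 [[473.5, 121.1], [479.4, 158.5], [317.1, 190.1]]
58 [[475.6, 135.0], [481.0, 173.9], [317.1, 201.1]]
60 [[477.6, 149.5], [482.4, 189.8], [317.2, 212.3]]
62 [[479.4, 164.6], [483.6, 205.9], [317.2, 223.5]]
64 [[481.0, 180.1], [484.4, 222.3], [317.3, 234.8]]
col 482
129 [101. 108. 102.]
130 [110. 121. 106.]
168 [107. 121. 101.]
```

View pics/w6.png

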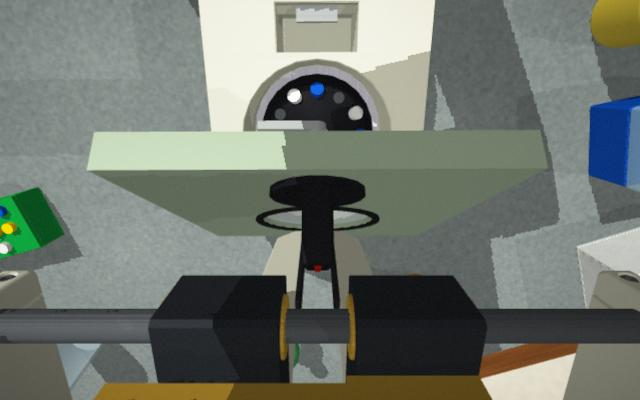

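The wrist image shows the lid's lower front edge at row ~131 and its top-face edge at row ~169, which suggests about 57°, against 59.9° from the TCP. I'll check by casting corner rays onto the lid's side planes and looking at the side view.

```bash
cat > cor.py <<'E'
from h import *
H=np.array([.6136,.0108,.104]);X=np.array([.9426,-.3338,0]);Y=np.array([.3338,.9426,0])
def fu(c,uv,y):
    R=np.array(c["R"]);o=-R.T@np.array(c["t"]);d=R.T@np.array([(uv[0]-c["cx"])/c["fx"],(uv[1]-c["cy"])/c["fy"],1.])
    P=o+d*((y-(o-H)@Y)/(d@Y))-H
    f,u=-P@X,P[2];return np.round([f,u,np.hypot(f,u),np.degrees(np.arctan2(u,f))],4)
E
python3 - <<'E'
from cor import *
c=manip.camera_info("wrist")
for uv,y,n in(((94,132),-.099,-.003),((88,170),-.099,.015),((544,130),.099,-.003),((548,168),.099,.015)):
    r=fu(c,uv,y);print(r,"lid",r[3]-np.degrees(np.arctan2(n,.196)))
g=manip.grab_frame("side");np.save("side6.npy",g);h=manip.grab_frame("scene");np.save("scene6.npy",h)
cv2.imwrite("pics/s6.png",np.hstack([cv2.resize(g[120:260,240:350],None,fx=4,fy=4,interpolation=2)[:560,:400],cv2.resize(h[120:260,290:390],None,fx=4,fy=4,interpolation=2)])[:,:,::-1])
E
```

```text
[ 0.1084  0.1627  0.1955 56.3432] lid 57.220107741430645
[ 0.0931  0.1716  0.1952 61.5083] lid 57.13194961051585
[ 0.1086  0.1657  0.1981 56.7619] lid 57.63880774143064
[ 0.0933  0.1729  0.1964 61.6482] lid 57.27184961051586
```

View pics/s6.png

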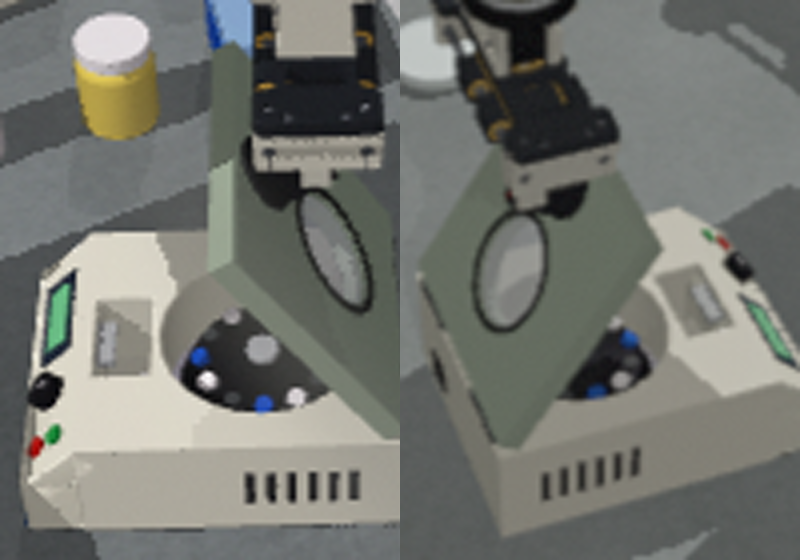

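In the side crop the lid's near front corner is at full-image (298.5,185.5). In the scene crop the opposite corner is at (355.5,180.75).

Run:
```python
from cor import *
for n,uv,y,k in(("side",(298.5,185.5),-.099,.015),("side",(292.3,186.7),-.099,-.003),("scene",(355.5,180.7),.099,.015)):
    r=fu(manip.camera_info(n),uv,y);print(n,r,r[3]-np.degrees(np.arctan2(k,.196)))
```

```text
side [ 0.0927  0.1664  0.1904 60.8735] 56.497149610515855
side [ 0.1072  0.1628  0.1949 56.644 ] 57.52090774143064
scene [ 0.109   0.1675  0.1999 56.9526] 52.57624961051585
```

Wrist and side corners agree that the lid is at 57.3° (radius 0.195–0.198 checks against 0.197), so the bar slipped slightly while pivoting. I'll firm the grip and swing the tool rigidly about the hinge by the missing 2.7°, so nothing slides further.

```bash
python3 -m jog '[{"gripper":0,"offset":[0,0,0],"dr":[0,0,0]},{"gripper":0,"offset":[0,0,0],"dr":[0,0,0]},{"gripper":0,"offset":[-0.013,0,-0.002],"dr":[0,0.0015,0]},{"gripper":0,"offset":[-0.026,0,-0.0035],"dr":[0,0.003,0]},{"gripper":0,"offset":[-0.026,0,-0.0035],"dr":[0,0.003,0]},{"gripper":0,"offset":[-0.026,0,-0.0035],"dr":[0,0.003,0]},{"gripper":0,"offset":[-0.026,0,-0.0035],"dr":[0,0.003,0]},{"gripper":0,"offset":[-0.013,0,-0.002],"dr":[0,0.0015,0]},{"gripper":0,"offset":[0,0,0],"dr":[0,0,0]},{"gripper":0,"offset":[0,0,0],"dr":[0,0,0]},{"gripper":0,"offset":[0,0,0],"dr":[0,0,0]},{"gripper":0,"offset":[0,0,0],"dr":[0,0,0]}]' 45; python3 ang.py
python3 - <<'E'
import cv2,numpy as np
g=cv2.imread("pics/w6.png").astype(float)
for c in (150,480):
    p=g[:,c-4:c+5].mean((1,2));d=p[2:]-p[:-2]
    print(c,[(r+1,round(d[r])) for r in range(90,230) if abs(d[r])>8])
E
```

```text
time: 11.33
tcp_pos: [0.5865, 0.02, 0.437]
eef_rot: [-0.022, 0.172, 0.985, 0.004]
force: [-4.3, 2.5, 5.7]
width: 0.0136
gripper_force: 45.0
[-4.26604023  2.46756485  5.65387276] [-0.0005 -0.0004  0.     -0.0006  0.0008  0.0003]
kin 0.028631392728458643 0.166000970615642 0.16845200769034033 65.19570091233801
56 [[470.2, 103.4], [476.8, 138.5], [317.0, 175.7]]
58 [[472.6, 116.4], [478.7, 153.2], [317.1, 186.4]]
60 [[474.9, 130.1], [480.5, 168.5], [317.1, 197.3]]
62 [[476.9, 144.4], [481.9, 184.2], [317.2, 208.4]]
64 [[478.8, 159.3], [483.2, 200.2], [317.2, 219.6]]
col 480
129 [ 97. 104.  99.]
130 [108. 119. 104.]
168 [107. 119.  99.]
150 [(130, 30), (131, 65), (132, 36), (168, -23), (169, -89), (170, -85), (171, -19), (199, 10), (200, 19), (201, 23), (202, 21), (203, 15)]
480 [(129, 11), (130, 16), (168, -14)]
```

The edges now sit at rows 130 and 168.5, exactly the 60° prediction. I'll hold briefly and check that it's still, with one last side view.

```bash
python3 -m jog '[{"gripper":0,"offset":[0,0,0],"dr":[0,0,0]},{"gripper":0,"offset":[0,0,0],"dr":[0,0,0]},{"gripper":0,"offset":[0,0,0],"dr":[0,0,0]},{"gripper":0,"offset":[0,0,0],"dr":[0,0,0]},{"gripper":0,"offset":[0,0,0],"dr":[0,0,0]},{"gripper":0,"offset":[0,0,0],"dr":[0,0,0]},{"gripper":0,"offset":[0,0,0],"dr":[0,0,0]},{"gripper":0,"offset":[0,0,0],"dr":[0,0,0]},{"gripper":0,"offset":[0,0,0],"dr":[0,0,0]},{"gripper":0,"offset":[0,0,0],"dr":[0,0,0]},{"gripper":0,"offset":[0,0,0],"dr":[0,0,0]},{"gripper":0,"offset":[0,0,0],"dr":[0,0,0]}]'; python3 ang.py | tail -3
python3 - <<'E'
from h import *
g=manip.grab_frame("side")
cv2.imwrite("pics/s7.png",cv2.resize(g[90:280,200:440],None,fx=3,fy=3,interpolation=2)[:,:,::-1])
E
```

```text
time: 12.38
tcp_pos: [0.5864, 0.02, 0.437]
eef_rot: [-0.022, 0.172, 0.985, 0.004]
force: [-4.7, 2.4, 3.9]
width: 0.0137
gripper_force: 45.0
130 [107. 119. 104.]
167 [114. 127. 106.]
168 [107. 119. 100.]
```

View pics/s7.png

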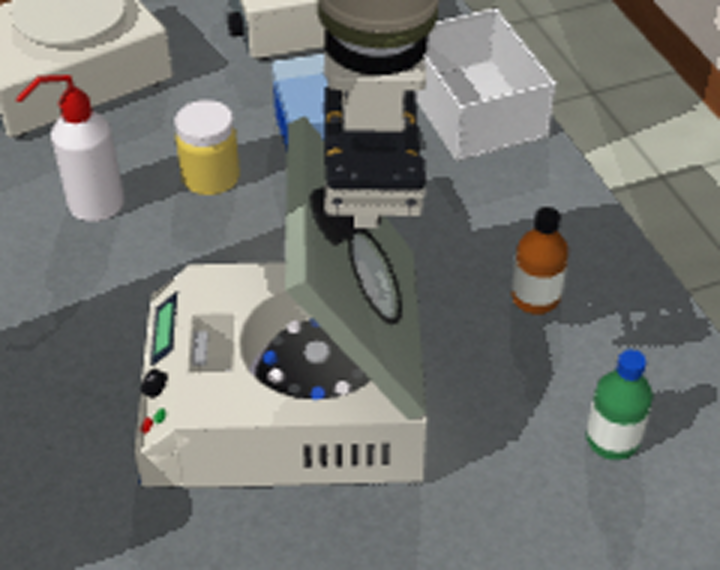

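The lid is steady and held by the knob, with its near front corner at (306,293) in the crop, and the bottles are untouched. Handing in.

```bash
python3 -c "
from plant import manip
print(manip.finish_job())"
```

```text
the job is handed in; nothing more can be done
None
```

I turned the latch to unlocked, raised the lid smoothly and handed the job in at about 12.5 s with the gripper still holding it, steady at about 60° by the wrist camera; nothing else on the bench was touched.

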